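Tip a standing book onto the copy mat and square it to the stop

ROBOT

A 6-joint arm with a two-finger parallel gripper is mounted at the origin on a cart in front of the work surface, level with it; the furniture and walls round the work are solid. World frame = base frame: x ahead of the robot, y to its left, z up, the work surface at z = 0. Lengths are in mm, angles in rad, forces in N, time in s.
With the tool pointing down it reaches from about 300 to 775 mm from the base axis. Payload 14.6 kg.
Tool frame: the origin (TCP) lies at the very end of the fingers, on their centre line; the grasp point (between the pads) lies 19 mm behind it (env.grip_point_offset is the z of the grasp point in the tool frame, in mm); z points along the fingers, y is the line along which they close (so a half turn about z gives the same grasp; the last joint's range is limited). The gripper opens to 85 mm and grips with 20 to 120 N. Pads are 22 mm wide; open, the fingers measure 114 mm over their backs; the gripper's body (76 mm by 85 mm) begins 54 mm behind the grasp point. The pads swing forward as they close: fully open they stand 13 mm farther back than shut.
Start: joints at [-1.194, 0.3, 1.521, -0, 1.321, -0.067], TCP at [236.148, -496.713, 231.281] pointing down, gripper open.
Joint ranges: [-3.03, 3.03], [-0.79, 2.21], [0.23, 2.52], [-1.04, 4.18], [0, 3.07], [-2.55, 2.55]. Speed limits (rad/s): [2.22, 2.22, 2.57, 3.14, 3.14, 3.14].

INTERFACE

Orientations are given as a unit quaternion [w, x, y, z].
In Python, from station import env gives the robot as it stands. The module is installed in compiled form; this text tells all that it offers.
- The arm moves only by the tool arm_command, never from a script. Its argument "moves" is a list of rows, each a list of 3 entries, a list of its own where there are three numbers: the turn, a rotation vector about the tool's x, y, z in units of 180 degrees (1.0 is 180 degrees), then the shift along the tool's x, y, z in units of 15 cm (1.0 is 15 cm), then the opening, from 0 (shut) to 1 (fully open). In form: [[[rx, ry, rz], [tx, ty, tz], grip], ...]. A call has 1 to 20 rows; each row is the pose to reach, as a shift and turn from the pose commanded when the call began, along the tool's axes at that moment, turning the shorter way round; what a row does not reach only later rows make up. A row lasts 1/10 s, in which the tool goes at most 50 mm and 8.59 degrees, less where a joint would pass 70% of its speed; a pose out of reach is approached as far as the arm can. A call with a number of a shift or a turn outside -1 to 1 is refused whole. A call with a gripper value outside its range is refused whole. The fingers move at their own pace and stop on an object; "grip_force" is the grip in N (left out, the last holds). Time passes only in rows, so rows that repeat a pose let the fingers close. It gives the time, the measured TCP pose, the force, the opening and the grip force at its end, in the units of the state.
- env.read_state(): the state, without advancing time (a new reading comes with each control period).
- env.grab_frame(name): name is "side" or "top" or "wrist"; returns a dict with "img" (384x512x3 uint8, red, green, blue), "z_map" (384x512 float32, mm along the optical axis (not along the pixel's ray), 0 where there is no reading), "vfov" (degrees; the focal length in pixels is half the picture's height over the tangent of half this angle, whatever the lens; pixels are square), "cx", "cy" (the principal point, pixels), "k1" (the pictures are not rectified: a ray, as slopes to the right and down, at radius r is drawn at 1 + k1 r^2 times it, then the intrinsics apply), "eye" and "orientation" of the camera in the world. Camera axes: x right, y down, z forward; pixel columns grow to the right and rows downward; lengths in mm; the calibration is good to about 2 mm. A picture is of the moment at which its call begins.
- env.close_job(): hands the job in; it is judged then, once.
Trained networks look in a picture, given as the dict that the camera call returned (one of the last four; its "shot" number tells which), for a name from the list of things; names that differ only in an ending like _2 or _b are one class to them, and where a whole thing is asked for, a point or a joint stands for the part that bears it (a point fixed in the world has none). Each returns a list of dicts, best first, with "conf" (0 to 1); they miss things now and then, are a little off and sometimes report something else, mostly with a low value. They report only what shows in the picture. A call takes as long as a camera call.
- env.search_frame(picture, query): "xyz" ([x, y, z] in mm, in world coordinates, good to about 4 mm: the middle of the surface that is visible of it).
- env.masks_of(picture, query): "pixels" (384x512 bool, what is visible of it).
The state is a dict: "time": time; "joint_pos": joint angles; "qvel": joint speeds; "effort": joint torques, N m; "eef_pos": TCP position; "eef_rot": TCP orientation; "ft_force": force on the tool from outside, world axes, zero at the start; "ft_torque": the same for the moment, N m; "width": finger opening in mm; "gripper_force": force on a finger pad.
Only numpy, scipy, OpenCV 4.12 (cv2) and the standard library are available. Lean on these libraries where they do the work, as an engineer would, in place of code of your own. Each camera call takes 0.05 s, during which the arm holds its last target. There are 200 camera calls.

TASK

A book stands on edge on the dark copying mat, at one side of the white frame printed there. Push it near its top so that it tips over and comes to lie flat inside the frame; then push the lying book, along the mat, until its edge rests flush against the metal stop bar, still inside the frame. Only push with closed or open fingers: do not lift or carry the book, and leave the glue stick, the mug and the tape roll where they are.

Things in the scene. Friction and masses are not known exactly. Their poses are not given: they have to be found in the camera images.
- mat: Dark rubber copying mat, 250 (x) x 380 (y) x 3 mm, fixed. Origin: centre of its underside, z up. Along its far (+x) side a metal stop bar, 306 mm long in y, 12 mm wide, top 18 mm above the desk; its near face is at x = +105 mm. White lines, flat, make the rest of the frame: inner edges at y = +150 and -150, near line x = -110 mm. Frame: 300 (y) x 215 mm (x).
- book: Closed rigid white-grey book, 0.25 to 0.5 kg: own x -73 to +75 mm, y -14 to +14 (thickness), z 0 to 200 (height). Origin: centre of its foot. Starts upright on the mat just at the left or right line of the frame (mat y about +130 or -130 mm), own x along the mat's x within 0.1 rad, far edge 29 to 45 mm short of the bar. Leant about 8 degrees, it topples over its lower long edge.
- book_mid (a point): Middle of the book's volume (own x 1, y 0, z 100 mm); axes as the book's. Tipped towards the mat's middle, the book lies 200 mm along the mat's y, 148 mm along its x and 28 mm thick, own x still towards the bar.
- book_far_edge (a point): Middle of the book's edge on its +x side, the edge that goes against the stop bar (75 mm from the book's origin along own x, 100 mm along own z).
- glue: Bystander: white and blue glue stick standing on the mat at the frame's other side, 25 mm diameter, 85 mm tall; origin at the centre of its underside.
- mug: Bystander: white mug, 86 mm across, 90 mm tall, handle out to the side, on the desk left of the mat; origin at the underside.
- tape_roll: Bystander: roll of tape lying flat, 61 mm across, 19 mm tall, on the desk beyond the mat; origin at the underside.

How it is judged:
By the outcome, as a careful person would: the job done as asked, in the order asked, and still so for the second after the job is handed in, with the robot touching nothing.
It also fails if it takes over 58 s, if anything falls off the work surface, if the arm or the gripper's body presses on something with over 40 N, if the wrist force passes 120 N, or if a joint passes its speed limit or range.

## Working session

There is one attempt and no reset: what is moved stays moved. The work goes in short steps, Python scripts to look and compute and a tool call to move; the robot and the scene stay as the last step left them, time stands still between calls to the robot, and variables do not carry over. Pictures are saved under pics/ and viewed, at most 10 in all, crops included, and the job is handed in when it is done.

Besides the shell and the picture viewer there is one more tool, called after "Call:" in YAML: its name, and indented under it one key for each argument. arm_command: Moves the arm, as the interface text tells. Its arguments: {"type":"object","properties":{"moves":{"type":"array","items":{"type":"array"}},"grip_force":{"type":"number"}},"required":["moves"]}

```bash
mkdir -p pics
cat > h.py <<'E'
import numpy as np, cv2
from scipy.spatial.transform import Rotation as R
from station import env
def rot(q): return R.from_quat([q[1],q[2],q[3],q[0]]).as_matrix()
def cloud(f):
    h,w=f["z_map"].shape; F=h/2/np.tan(np.radians(f["vfov"])/2)
    K=np.array([[F,0,f["cx"]],[0,F,f["cy"]],[0,0,1.]])
    u,v=np.meshgrid(np.arange(w),np.arange(h))
    p=cv2.undistortPoints(np.stack([u,v],-1).reshape(-1,1,2).astype(float),K,np.array([f["k1"],0,0,0.])).reshape(h,w,2)
    c=np.dstack([p,np.ones((h,w))])*f["z_map"][...,None]
    return c@rot(f["orientation"]).T+np.array(f["eye"])
E
python3 - <<'E'
from h import *
s=env.read_state();print(s)
ims=[]
for n in ("side","top"):
    f=env.grab_frame(n);P=cloud(f);ims.append(f["img"])
    print(n,f["eye"],f["k1"])
    for q in ("mat","book","glue","mug","tape_roll"):
        r=env.search_frame(f,q)[:2];print(q,[(np.round(a["xyz"]),round(a["conf"],2)) for a in r])
        m=env.masks_of(f,q)
        if m:
            k=m[0]["pixels"]&(f["z_map"]>0);p=P[k]
            if len(p):
                print("  pct",np.round(np.percentile(p,[2,50,98],axis=0)).tolist())
                if q in("book","mat"):
                    if q=="book":
                        p=p[p[:,2]>(185 if n=="top" else 20)]
                    if len(p)>10: print("  rect",cv2.minAreaRect(p[:,:2].astype(np.float32)),len(p))
    cv2.imwrite(f"pics/{n}.png",f["img"][...,::-1])
cv2.imwrite("pics/both.png",cv2.resize(np.vstack(ims)[...,::-1],(400,600)))
E
```

```text
{'time': 0.0, 'joint_pos': array([-1.19361625e+00,  3.00477246e-01,  1.52161467e+00,  1.70192237e-05,
        1.32070156e+00, -6.65915469e-02]), 'qvel': array([ 3.67364507e-04,  4.80916462e-04,  4.60077163e-05,  2.27403390e-03,
        1.82764463e-04, -6.70034896e-04]), 'effort': array([-1.31991357e-03, -5.43504667e+01, -3.61790478e+01, -1.37746483e-04,
        3.99617580e-03, -6.63238339e-06]), 'eef_pos': array([ 236.05602355, -496.49406491,  230.70373502]), 'eef_rot': array([-5.94462270e-04,  9.75484463e-01,  2.20067493e-01, -8.47219070e-05]), 'ft_force': array([-0.15926051,  0.57707832,  1.27230586]), 'ft_torque': array([-0.0045604 ,  0.02168003,  0.04374023]), 'gripper_force': 0.0, 'width': 85.57243458707029}
side [ 410.79818683 -615.23827569  766.20066998] -0.042546443275904566
mat [(array([474.,  73.,   5.]), 0.63)]
  pct [[413.0, -43.0, 1.0], [477.0, 70.0, 4.0], [657.0, 329.0, 19.0]]
  rect ((536.8449096679688, 147.95655822753906), (387.49688720703125, 254.9716033935547), 89.87469482421875) 5940
book [(array([537.,  -0., 128.]), 0.93)]
  pct [[464.0, -7.0, 9.0], [534.0, 0.0, 1
[... 666 characters left out ...]
ect ((534.4089965820312, 145.584228515625), (381.33868408203125, 254.0530242919922), 89.88277435302734) 9276
book [(array([534.,  29., 190.]), 0.96)]
  pct [[463.0, -3.0, 16.0], [534.0, 23.0, 192.0], [605.0, 32.0, 204.0]]
  rect ((533.323486328125, 12.9729642868042), (29.812685012817383, 146.21511840820312), 85.54931640625) 752
glue [(array([541., 264.,  85.]), 0.63)]
  pct [[730.0, 2.0, 2.0], [757.0, 31.0, 18.0], [787.0, 59.0, 23.0]]
mug [(array([552., 506.,  33.]), 0.86)]
  pct [[497.0, 458.0, 16.0], [557.0, 503.0, 34.0], [599.0, 540.0, 92.0]]
tape_roll [(array([758.,  32.,  19.]), 0.77), (array([535.,  27., 194.]), 0.44)]
  pct [[731.0, 5.0, 5.0], [763.0, 37.0, 19.0], [784.0, 60.0, 23.0]]
```

View pics/top.png

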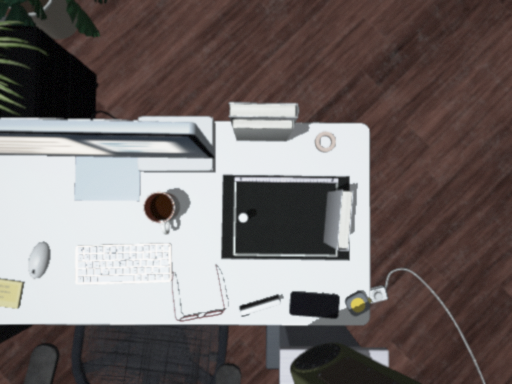

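View pics/side.png

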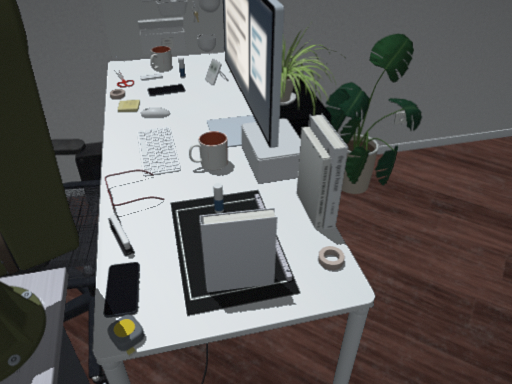

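The side and top views agree. The book stands at about (534, 13), top z ≈ 203, yaw ≈ -4.5°. The mat centre is at about (535, 147) and the bar face at x ≈ 640. The glue is at (540, 262), beyond where the top edge should land (y ≈ 230). In the top picture the book is at pixel (340, 220), the glue at (243, 217) and the tape roll at (325, 142). I'll tip the book towards +y.

Call:
arm_command:
  moves:
    - [[0,0,0.141],[1,-1,0],0]
    - [[0,0,0.141],[1,-1,0],0]
    - [[0,0,0.141],[1,-1,0],0]
    - [[0,0,0.141],[1,-1,0],0]
    - [[0,0,0.141],[1,-1,0],0]
    - [[0,0,0.141],[1,-1,0],0]
    - [[0,0,0.141],[1,-1,0],0]
    - [[0,0,0.141],[1,-1,0],0]
  grip_force: 60

```text
time: 1.9
eef_pos: [306.9, -297.9, 231.2]
eef_rot: [-0.0, 1.0, -0.0, -0.0]
ft_force: [0.1, 0.3, 0.5]
width: 0.1
gripper_force: 0.0
```

Call:
arm_command:
  moves:
    - [[0,0,0],[1,-1,0],0]
    - [[0,0,0],[1,-1,0],0]
    - [[0,0,0],[1,-1,0],0]
    - [[0,0,0],[1,-1,0],0]
    - [[0,0,0],[1,-1,0],0]
    - [[0,0,0],[1,-1,0],0]
    - [[0,0,0],[1,-1,0],0]
    - [[0,0,0],[1,-1,0],0]

```text
time: 2.7
eef_pos: [456.4, -148.1, 231.3]
eef_rot: [0.0, 1.0, -0.001, -0.0]
ft_force: [-0.3, 0.3, 0.8]
width: -0.1
gripper_force: 0.0
```

Call:
arm_command:
  moves:
    - [[0,0,0],[0.52,-0.3,0],0]
    - [[0,0,0],[0.52,-0.5,0],0]
    - [[0,0,0],[0.52,-0.5,0.36],0]
    - [[0,0,0],[0.52,-0.5,0.36],0]
    - [[0,0,0],[0.52,-0.6,0.36],0]
    - [[0,0,0],[0.52,-0.7,0.36],0]
    - [[0,0,0],[0.52,-0.75,0.36],0]
    - [[0,0,0],[0.52,-0.75,0.36],0]

```text
time: 3.5
eef_pos: [535.2, -33.4, 178.8]
eef_rot: [0.0, 1.0, 0.001, 0.001]
ft_force: [0.1, 0.9, 0.7]
width: -0.2
gripper_force: 0.0
```

Run:
```python
from h import *
print(env.read_state()["eef_pos"])
f=env.grab_frame("side");P=cloud(f)
cv2.imwrite("pics/s2.png",cv2.resize(f["img"][170:320,140:340,::-1],None,fx=3,fy=3))
m=env.masks_of(f,"book")[0]["pixels"]&(f["z_map"]>0);p=P[m];p=p[(p[:,2]>30)&(p[:,2]<190)]
print(np.percentile(p[:,1],[10,50,90]))
```

```text
[535.19868852 -33.42214808 178.7659813 ]
[-5.68082593 -0.42126889  4.2867179 ]
```

View pics/s2.png

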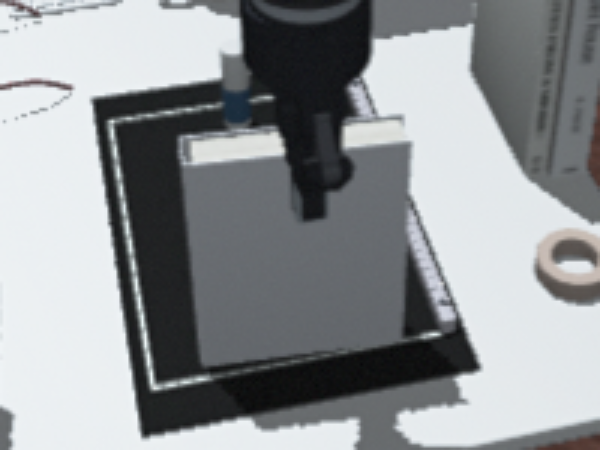

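The closed fingers stand in front of the middle of the book's face, near the top (fingertip at crop pixel (310, 210)). Next is a slow push towards +y.

Call:
arm_command:
  moves:
    - [[0,0,0],[0,-0.04,0],0]
    - [[0,0,0],[0,-0.08,0],0]
    - [[0,0,0],[0,-0.11,0],0]
    - [[0,0,0],[0,-0.14,0],0]
    - [[0,0,0],[0,-0.17,0],0]
    - [[0,0,0],[0,-0.2,0],0]
    - [[0,0,0],[0,-0.23,0],0]
    - [[0,0,0],[0,-0.26,0],0]
    - [[0,0,0],[0,-0.28,0],0]
    - [[0,0,0],[0,-0.3,0],0]

```text
time: 4.6
eef_pos: [535.0, 11.1, 177.3]
eef_rot: [0.0, 1.0, 0.0, -0.0]
ft_force: [-0.3, -0.2, 0.5]
width: 0.2
gripper_force: 0.0
```

Run:
```python
from h import *
f=env.grab_frame("side");P=cloud(f)
m=env.masks_of(f,"book")[0]["pixels"]&(f["z_map"]>0);p=P[m]
for z in range(20,210,30):
    q=p[abs(p[:,2]-z)<8]; print(z,len(q),np.median(q[:,1]) if len(q) else 0)
```

```text
20 371 1.2342943833702975
50 397 5.699494209022305
80 419 9.917818985423423
110 437 14.052472987235092
140 464 18.67555746668586
170 419 22.325577674826036
200 741 33.085683952742556
```

Tilt is about 8°, right at the balance point, and the foot hasn't slipped. A little more push should do it.

Call:
arm_command:
  moves:
    - [[0,0,0],[0,-0.03,0],0]
    - [[0,0,0],[0,-0.06,0],0]
    - [[0,0,0],[0,-0.09,0],0]
    - [[0,0,0],[0,-0.09,0],0]
    - [[0,0,0],[0,-0.09,0],0]
    - [[0,0,0],[0,-0.09,0],0]
    - [[0,0,0],[0,-0.09,0],0]
    - [[0,0,0],[0,-0.09,0],0]
    - [[0,0,0],[0,-0.09,0],0]
    - [[0,0,0],[0,-0.09,0],0]
    - [[0,0,0],[0,-0.09,0],0]

```text
time: 5.8
eef_pos: [534.9, 24.3, 177.3]
eef_rot: [-0.0, 1.0, 0.0, -0.0]
ft_force: [-1.3, -0.5, -0.2]
width: -0.0
gripper_force: 0.0
```

```bash
cat > look.py <<'E'
from h import *
import sys
def look(n,save=None):
    f=env.grab_frame(n);P=cloud(f)
    if save: cv2.imwrite(save,f["img"][...,::-1])
    m=env.masks_of(f,"book")
    if not m: print(n,"no book"); return
    k=m[0]["pixels"]&(f["z_map"]>0);p=P[k];print(n,"pct",np.round(np.percentile(p,[2,50,98],axis=0)).tolist(),m[0]["conf"])
    q=p[abs(p[:,2]-31)<7].astype(np.float32)
    # edges of the top face
    q=q[(q[:,0]>400)&(q[:,0]<660)]
    if len(q)>20: print(n,len(q),cv2.minAreaRect(q[:,:2]))
    for y0 in range(40,230,30):
        s=q[abs(q[:,1]-y0)<8]
        if len(s): print(y0,np.round([s[:,0].min(),s[:,0].max()],1))
    g=env.search_frame(f,"glue");print("glue",[(np.round(a["xyz"]),a["conf"]) for a in g[:2]])
if __name__=="__main__":
    s=env.read_state();print(s["time"],s["eef_pos"],s["ft_force"])
    look("side");look("top",sys.argv[1] if len(sys.argv)>1 else None)
E
python3 look.py pics/t3.png
```

```text
5.8 [534.92500758  24.34567128 177.26571133] [-1.25656125 -0.46817916 -0.1622199 ]
side pct [[471.0, 35.0, 5.0], [540.0, 105.0, 33.0], [620.0, 229.0, 36.0]] 0.71Traceback (most recent call last):
  File "look.py", line 19, in <module>
    look("side");look("top",sys.argv[1] if len(sys.argv)>1 else None)
    ~~~~^^^^^^^^
  File "look.py", line 12, in look
    if len(q)>20: print(n,len(q),cv2.minAreaRect(q[:,:2]))
                                 ~~~~~~~~~~~~~~~^^^^^^^^^
cv2.error: OpenCV(4.12.0) /io/opencv/modules/imgproc/src/convhull.cpp:143: error: (-215:Assertion failed) total >= 0 && (depth == CV_32F || depth == CV_32S) in function 'convexHull'
```

The book has fallen flat. I'll move to its near side with the fingers opening, then look.

Call:
arm_command:
  moves:
    - [[0,0,0],[-0.3,0,0],0]
    - [[0,0,0],[-0.75,-0.3,0],0.8]
    - [[0,0,0],[-0.75,-0.7,0],0.8]
    - [[0,0,0],[-0.75,-0.7,0],0.8]
    - [[0,0,0],[-0.75,-0.7,0],0.8]
    - [[0,0,0],[-0.75,-0.7,0],0.8]
    - [[0,0,0],[-0.75,-0.7,0],0.8]

```text
time: 6.6
eef_pos: [422.7, 128.6, 177.3]
eef_rot: [0.0, 1.0, 0.0, -0.0]
ft_force: [0.4, -0.3, -0.6]
width: 68.2
gripper_force: 0.0
```

```bash
sed -i 's/minAreaRect(q\[:,:2\])/minAreaRect(np.ascontiguousarray(q[:,:2]))/' look.py; python3 look.py pics/t3.png
```

```text
6.6 [422.67132663 128.62924784 177.26540742] [ 0.39855546 -0.32233891 -0.64008454]
side pct [[472.0, 35.0, 5.0], [544.0, 112.0, 33.0], [619.0, 234.0, 36.0]] 0.98
side 3697 ((547.0146484375, 136.8723907470703), (203.57493591308594, 150.3605499267578), 85.25406646728516)
40 [464.4 614.6]
70 [465.9 616.3]
100 [468.7 618.7]
130 [470.9 621.9]
160 [475. 623.]
190 [477.9 626.4]
220 [478.8 627.5]
glue [(array([534., 258.,  54.]), 0.75)]
top pct [[472.0, 41.0, 27.0], [544.0, 137.0, 32.0], [616.0, 232.0, 37.0]] 0.57
top 3501 ((544.1690673828125, 135.66317749023438), (199.58575439453125, 149.3639678955078), 85.6648941040039)
40 [466.4 611.6]
70 [466.4 614. ]
100 [468.4 616.5]
130 [471.5 619.1]
160 [471.5 618.9]
190 [473.3 621.4]
220 [475.7 623.9]
glue [(array([542., 268.,  90.]), 0.45)]
```

View pics/t3.png

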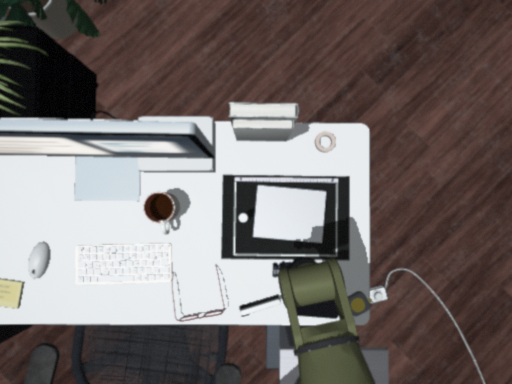

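The book lies flat inside the frame: centre (545, 136), pixels (255–326, 185–243). Its far edge slants 15–28 mm short of the bar, and the glue at pixel (243, 217) is untouched. I'll lower the open fingers at the near side and push +x. The -y finger touches first, which squares the book.

Call:
arm_command:
  moves:
    - [[0,0,0],[0,0,0.3],0.8]
    - [[0,0,0],[0,0,0.6],0.8]
    - [[0,0,0],[0,0,0.85],0.8]
    - [[0,0,0],[0,0,1],0.8]
    - [[0,0,0],[0,0,1],0.8]

```text
time: 7.4
eef_pos: [420.9, 128.7, 24.9]
eef_rot: [0.001, 1.0, 0.0, -0.003]
ft_force: [0.3, -0.8, 0.3]
width: 68.4
gripper_force: 0.0
```

Call:
arm_command:
  moves:
    - [[0,0,0],[0,0,0.06],0.8]
    - [[0,0,0],[0,0,0.12],0.8]
    - [[0,0,0],[0,0,0.12],0.8]

```text
time: 7.7
eef_pos: [422.3, 129.2, 9.1]
eef_rot: [0.0, 1.0, 0.0, -0.0]
ft_force: [-1.0, -0.0, 0.9]
width: 68.6
gripper_force: 0.0
```

Call:
arm_command:
  moves:
    - [[0,0,0],[0.05,0,0],0.8]
    - [[0,0,0],[0.1,0,0],0.8]
    - [[0,0,0],[0.15,0,0],0.8]
    - [[0,0,0],[0.18,0,0],0.8]
    - [[0,0,0],[0.21,0,0],0.8]
    - [[0,0,0],[0.24,0,0],0.8]
    - [[0,0,0],[0.27,0,0],0.8]
    - [[0,0,0],[0.3,0,0],0.8]
    - [[0,0,0],[0.33,0,0],0.8]
    - [[0,0,0],[0.33,0,0],0.8]

```text
time: 8.7
eef_pos: [472.5, 129.3, 9.3]
eef_rot: [-0.0, 1.0, 0.0, 0.0]
ft_force: [0.2, -0.5, -0.5]
width: 68.4
gripper_force: 0.0
```

```bash
python3 look.py
```

```text
8.7 [472.48021495 129.3273396    9.30628891] [ 0.22478899 -0.47083001 -0.53338331]
side pct [[490.0, 42.0, 8.0], [561.0, 110.0, 33.0], [628.0, 232.0, 36.0]] 0.96
side 3272 ((558.3529052734375, 140.332275390625), (204.67135620117188, 147.36807250976562), 87.8270492553711)
40 [481.1 627.2]
70 [484.1 629. ]
100 [489.2 629.5]
130 [496.6 630.9]
160 [500.  631.2]
190 [502. 634.]
220 [504.6 633.2]
glue [(array([540., 258.,  49.]), 0.48)]
top pct [[489.0, 44.0, 27.0], [561.0, 146.0, 32.0], [628.0, 236.0, 37.0]] 0.73
top 3284 ((556.241455078125, 139.28977966308594), (200.3928985595703, 149.41636657714844), 88.628662109375)
40 [504.  626.1]
70 [497.7 628.7]
100 [494.9 628.2]
130 [497.3 630.8]
160 [485.3 630.6]
190 [485.3 630.2]
220 [484.9 632.7]
glue [(array([538., 268.,  90.]), 0.52)]
```

Call:
arm_command:
  moves:
    - [[0,0,0],[0.015,0,0],0.8]
    - [[0,0,0],[0.03,0,0],0.8]
    - [[0,0,0],[0.04,0,0],0.8]
    - [[0,0,0],[0.05,0,0],0.8]
    - [[0,0,0],[0.05,0,0],0.8]

```text
time: 9.5
eef_pos: [479.6, 129.3, 9.3]
eef_rot: [0.0, 1.0, 0.0, 0.0]
ft_force: [-1.3, -1.3, 1.0]
width: 68.2
gripper_force: 0.7
```

Call:
arm_command:
  moves:
    - [[0,0,0],[0.01,0,0],0.8]
    - [[0,0,0],[0.015,0,0],0.8]

```text
time: 9.7
eef_pos: [481.3, 129.4, 9.2]
eef_rot: [0.0, 1.0, 0.0, -0.0]
ft_force: [-8.1, 0.2, 3.2]
width: 68.1
gripper_force: 4.2
```

```bash
python3 look.py
```

```text
9.7 [481.33631346 129.37654792   9.17793154] [-8.06440878  0.20076564  3.19495781]
side pct [[498.0, 44.0, 7.0], [570.0, 110.0, 33.0], [637.0, 234.0, 36.0]] 0.61
side 3240 ((566.4942626953125, 142.67184448242188), (203.24713134765625, 148.76602172851562), 89.1275634765625)
40 [492.  637.2]
70 [490.9 639.1]
100 [498.6 639.3]
130 [504.3 638.2]
160 [508.4 640.4]
190 [511.9 640.7]
220 [517.7 641.5]
glue [(array([545., 259.,  42.]), 0.37)]
top pct [[497.0, 47.0, 27.0], [569.0, 149.0, 32.0], [635.0, 238.0, 37.0]] 0.88
top 3198 ((564.1165161132812, 142.36209106445312), (145.15406799316406, 198.50704956054688), 0.747032880783081)
40 [518.6 637.7]
70 [509.5 637.5]
100 [506.4 637.3]
130 [508.8 636.8]
160 [494.  636.4]
190 [491.1 636.1]
220 [490.5 635.6]
glue [(array([541., 268.,  89.]), 0.39), (array([760.,  30.,  21.]), 0.31)]
```

Force jumped to 8 N, so the book is meeting the bar. I'll press a little more.

Call:
arm_command:
  moves:
    - [[0,0,0],[0.005,0,0],0.8]
    - [[0,0,0],[0.008,0,0],0.8]
    - [[0,0,0],[0.008,0,0],0.8]

```text
time: 10.3
eef_pos: [481.5, 129.4, 9.0]
eef_rot: [0.0, 1.0, 0.001, -0.002]
ft_force: [-13.4, -0.4, 6.7]
width: 68.3
gripper_force: 6.8
```

It's blocked against the bar: 1.2 mm commanded gave 0.2 mm of travel. I'll back off and check flushness with the wrist camera.

Call:
arm_command:
  moves:
    - [[0,0,0],[-0.1,0,0],0.8]
    - [[0,0,0],[-0.3,0,0],0.8]
    - [[0,0,0],[-0.3,0,0],0.8]
    - [[0,0,0],[-0.3,0,-0.5],0.8]
    - [[0,0,0],[-0.3,0,-1],0.8]
    - [[0,0,0],[-0.3,0,-1],0.8]
    - [[0,0,0],[-0.3,0,-1],0.8]
    - [[0,0,0],[-0.3,0,-1],0.8]

```text
time: 11.1
eef_pos: [438.7, 129.4, 160.4]
eef_rot: [-0.0, 1.0, 0.0, 0.002]
ft_force: [-0.6, -1.6, -0.2]
width: 68.7
gripper_force: 0.0
```

Call:
arm_command:
  moves:
    - [[0,0,0],[0.5,0,-0.5],0.8]
    - [[0,0,0],[1,0,-1],0.8]
    - [[0,0,0],[1,0,-1],0.8]
    - [[0,0,0],[1,0,-1],0.8]
    - [[0,0,0],[1,0,-1],0.8]
    - [[0,0,0],[1,0,-1],0.8]
    - [[0,0,0],[1,0,-1],0.8]

```text
time: 11.8
eef_pos: [587.4, 129.4, 307.0]
eef_rot: [0.0, 1.0, 0.0, -0.002]
ft_force: [0.5, 0.2, -0.6]
width: 67.9
gripper_force: 0.0
```

Run:
```python
from look import *
look("side")
f=env.grab_frame("wrist");P=cloud(f);cv2.imwrite("pics/w1.png",f["img"][...,::-1])
m=env.masks_of(f,"book")
if m:
    p=P[m[0]["pixels"]&(f["z_map"]>0)];print(np.percentile(p,[1,50,99],axis=0))
    q=p[abs(p[:,2]-31)<6]
    for y0 in range(50,240,20):
        s=q[abs(q[:,1]-y0)<5]
        if len(s): print(y0,s[:,0].min(),s[:,0].max())
```

```text
side pct [[492.0, 43.0, 5.0], [564.0, 119.0, 33.0], [639.0, 239.0, 36.0]] 0.73
side 3640 ((566.4757080078125, 143.10260009765625), (150.83572387695312, 205.1133575439453), 0.015476780943572521)
40 [491.7 639.7]
70 [491.1 641.8]
100 [491.3 641.6]
130 [491.6 641.4]
160 [491.1 641.3]
190 [491.4 641.5]
220 [491.7 641.9]
glue []
[[494.33143549  44.38172483  29.92838793]
 [572.82726863 142.11792811  32.16379532]
 [639.80600819 239.62739993  34.09792862]]
50 493.1514982599143 639.9917058883111
70 491.7225499508239 639.9622889305032
90 492.23797001704895 639.9076092001033
110 492.17419335427905 639.941190720054
130 492.34502881751433 639.8849811444649
150 492.49202799822916 639.8991345113479
170 491.96314653578975 639.9099987448825
190 491.93542042263647 640.002916141516
210 492.2845825183949 639.9450358531799
230 493.7185766111136 639.9444285413864
```

View pics/w1.png

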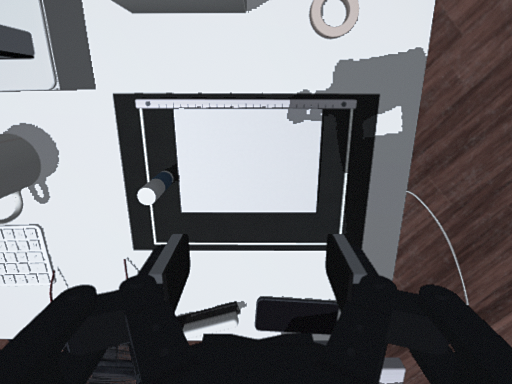

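The wrist view shows the book (pixels 175–322, 108–213) lying flat inside the frame. Its far edge is against the bar along its whole length, at x ≈ 639.9 everywhere. The glue is still standing at (147, 195) and the tape roll is in place at (333, 15).

```bash
python3 -c "
from station import env
print(env.close_job())"
```

```text
the job is handed in; nothing more can be done
None
```

The book was tipped flat inside the frame and pushed until its far edge measured flush against the stop bar along its whole length; the glue stick, mug and tape roll were not touched, and the job was handed in at about 12 s of the 58 s limit.

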